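# Tip the stray slide case back into its row

## Robot

A 6-joint arm with a two-finger parallel gripper is mounted at the origin on a cart in front of the work surface, level with it; the furniture and walls round the work are solid. World frame = base frame: x ahead of the robot, y to its left, z up, the work surface at z = 0. Lengths are in mm, angles in degrees, forces in N, time in s.
With the tool pointing down it reaches from about 300 to 850 mm from the base axis. Payload 4.2 kg.
Tool frame: the origin (TCP) lies midway between the tips of the shut fingers; the grasp point (between the pads) lies 19 mm behind it (env.tcp_to_grasp is the distance from the TCP to the grasp point, in mm); z points along the fingers, x is the direction in which the jaws open and shut, and the axes are right-handed (so a half turn about z gives the same grasp; the last joint's range is limited). The gripper opens to 91 mm and grips with 3 to 60 N. Pads are 32 mm wide; open, the fingers measure 118 mm over their backs; the gripper's body (76 mm by 178 mm) begins 60 mm behind the grasp point.
Start: joints at [-71.104, 18.312, 89.639, -0, 72.044, -1.146], TCP at [197.062, -540.194, 213.976] pointing down, gripper open.
Joint ranges: [-177.97, 177.97], [-48.28, 115.42], [12.27, 149.76], [-77.06, 257.06], [2.81, 150.46], [-146.56, 146.56]. Speed limits (degrees/s): [147.25, 147.25, 180, 180, 180, 180].

## Interface

Orientations are given as [roll, pitch, yaw] about the fixed x, y, z axes, in that order (R = Rz(yaw) Ry(pitch) Rx(roll)).
In Python, from workcell import env gives the robot as it stands.
- The arm moves only by the tool drive_tool, never from a script. Its argument "motion" is a list of rows, each a list of 2 entries, a list of its own where there are three numbers: the shift along the world's x, y, z in m, then the turn, a rotation vector about the world's x, y, z in rad. In form: [[[dx, dy, dz], [wx, wy, wz]], ...]. A call has exactly 10 rows; each row shifts and turns the commanded pose from where the row before left it; what a row does not reach is not made up. A row lasts 1/12 s, in which the tool goes at most 41.7 mm and 7.16 degrees, less where a joint would pass 70% of its speed; a pose out of reach is approached as far as the arm can. A call is refused whole if a number of a shift passes 0.0417 or a number of a turn 0.125, either way. A call with a gripper value outside its range is refused whole. "claw" is the opening, from 0 (shut) to 1 (fully open), set as the call begins (left out, the last holds). The fingers move at their own pace and stop on an object; "force" is the grip in N (left out, the last holds). Time passes only in rows, so rows that do not move let the fingers close, or fill a call up. It gives the time, the measured TCP pose, the force and the opening at its end, in the units of the state.
- env.state(): the state, without advancing time (a new reading comes with each control period).
- env.grab_frame(name): name is "scene" or "top" or "wrist"; returns the picture (480x640x3 uint8, red, green, blue); there is no depth.
- env.camera_params(name): a dict with "fov_y" (degrees; the focal length in pixels is half the picture's height over the tangent of half this angle, whatever the lens; pixels are square), "cx", "cy" (the principal point, pixels), "pose" (4x4, takes a point from camera to world coordinates). Camera axes: x right, y down, z forward; pixel columns grow to the right and rows downward; lengths in mm; the calibration is good to about 2 mm. A picture is of the moment at which its call begins: read the wrist's pose just before it. camera_params takes no time and is no camera call; for the wrist camera it gives the pose at the moment of the call.
- env.job_done(): hands the job in, once; it reports no verdict.
The state is a dict: "time_s": time; "qpos": joint angles; "qvel": joint speeds; "effort": joint torques, N m; "ee_pos": TCP position; "ee_rot": TCP orientation; "force": force on the tool from outside, world axes, zero at the start; "torque": the same for the moment, N m; "gripper_width": finger opening in mm.
Only numpy, scipy, OpenCV 4.12 (cv2) and the standard library are available. Lean on these libraries where they do the work, as an engineer would, in place of code of your own. Each camera call takes 0.05 s, during which the arm holds its last target.

## Task

One steel slide case has been left standing on its end in front of the gap between two others. Gently push it over with the fingertips so that it comes down on its base in the gap, lid up, then push it in until its front is flush with the fronts of its two neighbours. Do not grip it or lift it off the worktop, leave the neighbours and the other things where they stand, and draw the hand clear at the end.

Things in the scene. Friction and masses are not known exactly. Their poses are not given: they have to be found in the camera images.
- case_stray: steel slide case, closed box 111 x 60 x 82 mm along its x, y, z, 0.24-0.48 kg, loose. z: base to lid; -x: front end, with a dark round hole. Origin: centre of the underside, front face at x = -55 mm. Starts standing on its front end, 111 mm tall, base towards the gap, lid towards the robot. Friction 0.55-0.75: pushed within 20 mm of the top it tips, much lower it slides; push along an arc about its foot edge (a level push can jam); past 37 degrees it topples.
- stray_foot (a point): middle of the stray case's lower front edge (55 mm from its origin along its -x), the edge nearest the gap about which it tips: at worktop height (z = 0) standing, tipping and lying; 30 to 55 mm outside the neighbours' front line at the start
- case_left: left neighbour, a like steel case 111 x 60 x 82 mm (x, y, z), 0.34 kg, loose, on its base, lid up; its front (-x end, with the hole) faces the robot. Origin: centre of the underside, front face at x = -55 mm; its x axis points into the row, away from the robot
- case_right: right neighbour, same size and axes as the left one and parallel to it, fronts in one line, 146 to 150 mm beside it between centres: the gap is about 88 mm wide
- petri_dish: clear round dish, 61 mm across, 16 mm high, loose; bystander. Origin: centre of the underside
- tally_counter: small round hand counter, 63x52x25 mm, loose; bystander. Origin: centre of the underside
- control_vial: small capped vial, 24 mm across, 48 mm high, standing loose; bystander. Origin: centre of the underside
Things that resemble listed ones, but are neither listed nor needed, are in the scene too. What is shaped like the case_stray but brown or green is not meant.

How it is judged:
By the outcome, as a careful person would: the job done as asked, in the order asked, and still so for the second after the job is handed in, with the robot touching nothing.
It also fails if it takes over 45 s, if anything falls off the work surface, if the arm or the gripper's body presses on something with over 40 N, if the wrist force passes 120 N, or if a joint passes its speed limit or range.

## Working session

There is one attempt and no reset: what is moved stays moved. The work goes in short steps, Python scripts to look and compute and a tool call to move; the robot and the scene stay as the last step left them, time stands still between calls to the robot, and variables do not carry over. Pictures are saved under pics/ and viewed, and the job is handed in when it is done.

Besides the shell and the picture viewer there is one more tool, called after "Request:" by a JSON object that holds its "fn" and its "kwargs". drive_tool: Moves the arm, as the interface text tells. Its arguments: {"type":"object","properties":{"motion":{"type":"array","items":{"type":"array"}},"claw":{"type":"number"},"force":{"type":"number"}},"required":["motion"]}

```bash
mkdir -p pics
python3 - <<'E'
from workcell import env
import cv2,numpy as np
np.set_printoptions(suppress=True,precision=4)
for n in ["scene","top"]:
    f=env.grab_frame(n); cv2.imwrite(f"pics/{n}0.png",f[:,:,::-1]); p=env.camera_params(n); print(n,p)
s=env.state();print(s)
E
```

```text
scene {'fov_y': 55.141716645841214, 'cx': 326.2533324468574, 'cy': 243.70438183241694, 'pose': array([[ -0.5867,  -0.5662,   0.579 , -33.8654],
       [ -0.8096,   0.4269,  -0.4029, 411.6065],
       [ -0.019 ,  -0.7051,  -0.7088, 822.2559],
       [  0.    ,   0.    ,   0.    ,   1.    ]])}
top {'fov_y': 54.239148709829244, 'cx': 305.2814837299465, 'cy': 240.3100753094318, 'pose': array([[   0.0076,   -0.9987,    0.0511,  503.6521],
       [  -0.9998,   -0.0085,   -0.017 ,  -19.8862],
       [   0.0174,   -0.051 ,   -0.9985, 1140.9824],
       [   0.    ,    0.    ,    0.    ,    1.    ]])}
{'time_s': 0.1, 'qpos': array([-71.103 ,  18.3474,  89.6993,   0.0009,  72.0433,  -1.1446]), 'qvel': array([ 0.0377, -0.1083, -0.1224,  0.0489,  0.076 , -0.166 ]), 'effort': array([ -0.0007, -41.3337, -23.2512,   0.0728,   0.0422,  -0.0001]), 'ee_pos': array([ 196.9267, -539.7497,  213.2105]), 'ee_rot': array([-179.9974,    0.09  ,  -69.9586]), 'force': array([ 0.3757,  0.5336, -0.1513]), 'torque': array([0.014 , 0.0384, 0.0312]), 'gripper_width': 91.06563331225608}
```

View pics/scene0.png

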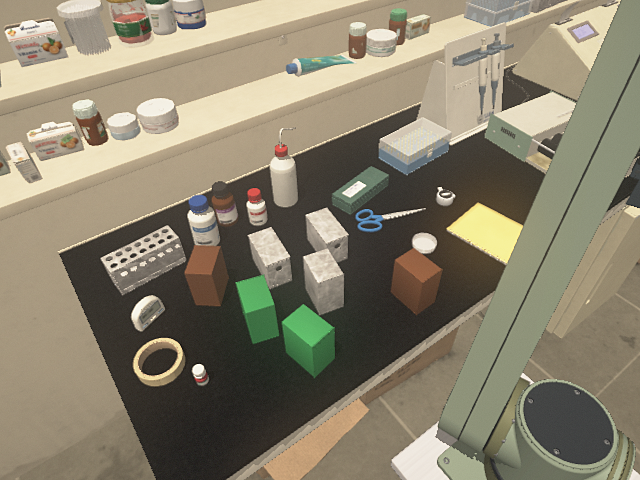

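View pics/top0.png

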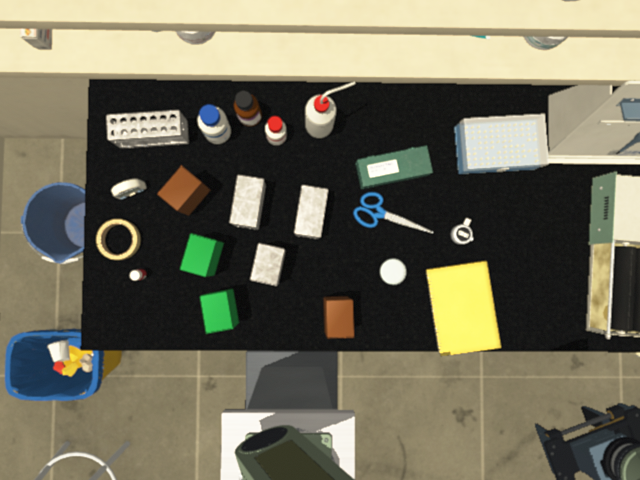

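Run:
```python
import cv2
a=cv2.imread("pics/top0.png")[160:350,160:360]; cv2.imwrite("pics/topc.png",cv2.resize(a,None,fx=3,fy=3,interpolation=cv2.INTER_CUBIC))
a=cv2.imread("pics/scene0.png")[190:390,180:450]; cv2.imwrite("pics/scenec.png",cv2.resize(a,None,fx=2.9,fy=2.9,interpolation=cv2.INTER_CUBIC))
```

```text
(no output)
```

View pics/topc.png

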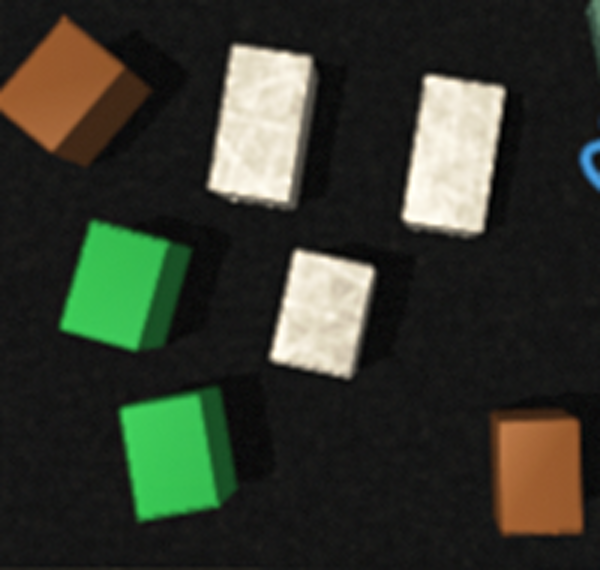

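View pics/scenec.png

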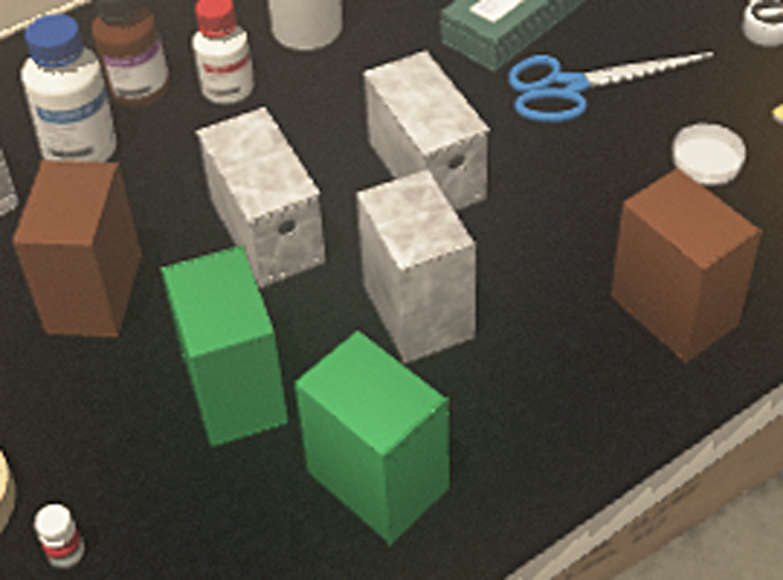

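```bash
cat > h.py <<'E'
from workcell import env
import cv2,numpy as np
np.set_printoptions(suppress=True,precision=2)
def ray(p,uv):
    f=240/np.tan(np.radians(p['fov_y']/2)); T=np.array(p['pose'])
    d=T[:3,:3]@np.array([(uv[0]-p['cx'])/f,(uv[1]-p['cy'])/f,1]); return T[:3,3],d/np.linalg.norm(d)
def onz(p,uv,z):
    o,d=ray(p,uv); return o+d*(z-o[2])/d[2]
def tri(p1,a,p2,b):
    o1,d1=ray(p1,a);o2,d2=ray(p2,b)
    s=np.linalg.lstsq(np.c_[d1,-d2],o2-o1,rcond=None)[0]
    x,y=o1+s[0]*d1,o2+s[1]*d2
    return (x+y)/2,np.linalg.norm(x-y)
E
python3 - <<'E'
from h import *
pt,ps=env.camera_params("top"),env.camera_params("scene")
T={'L':[(233,44),(313,54),(293,205),(209,190)],'R':[(425,75),(505,86),(484,234),(403,222)],'S':[(296,249),(376,265),(352,378),(270,360)]}
# order far-left, far-right, near-right, near-left
S={'L':[(197,130),(266,107),(320,188),(248,220)],'R':[(365,72),(428,52),(488,129),(424,154)],'S':[(358,192),(430,172),(474,238),(403,268)]}
for k in T:
    for a,b in zip(T[k],S[k]):
        a=((a[0]+.5)/3-.5+160,(a[1]+.5)/3-.5+160); b=((b[0]+.5)/2.9-.5+180,(b[1]+.5)/2.9-.5+190)
        z=111 if k=='S' else 82
        x,e=tri(pt,a,ps,b); print(k,x,round(e,1),'top@z',onz(pt,a,z)[:2],'scene@z',onz(ps,b,z)[:2])
for n,b in [('S near-left bot',(407,361)),('S near-right bot',(474,340)),('L nl',(262,284)),('L nr',(324,261))]:
    b=((b[0]+.5)/2.9-.5+180,(b[1]+.5)/2.9-.5+190);print(n,onz(ps,b,0))
E
```

```text
L [707.38 118.33  79.94] 0.7 top@z [706.78 117.76] scene@z [705.59 119.4 ]
L [701.12  57.84  75.88] 0.7 top@z [699.79  57.12] scene@z [695.33  60.98]
L [586.79  73.63  85.07] 7.5 top@z [584.85  70.79] scene@z [591.9   75.09]
L [596.33 135.21  81.33] 2.3 top@z [595.62 134.14] scene@z [596.56 136.34]
R [684.62 -28.48  79.84] 1.3 top@z [684.65 -27.94] scene@z [682.09 -27.69]
R [677.89 -89.41  74.83] 0.5 top@z [676.87 -88.75] scene@z [670.91 -84.8 ]
R [566.04 -71.41  79.56] 5.6 top@z [564.18 -73.46] scene@z [565.78 -67.65]
R [573.42 -11.37  81.5 ] 2.2 top@z [572.73 -12.24] scene@z [573.71 -10.25]
S [550.55  66.08 106.82] 0.1 top@z [550.34  65.7 ] scene@z [547.15  68.12]
S [539.75   7.7  100.73] 1.0 top@z [539.1    7.05] scene@z [531.88  13.81]
S [458.15  25.74 111.86] 5.2 top@z [456.5   23.73] scene@z [460.36  27.31]
S [468.92  83.42 109.95] 0.7 top@z [469.17  83.6 ] scene@z [467.95  83.63]
S near-left bot [469.73  82.85   0.  ]
S near-right bot [455.1   30.37   0.  ]
L nl [600.14 132.04   0.  ]
L nr [590.63  79.36  -0.  ]
```

Run:
```python
from h import *
pt,ps=env.camera_params("top"),env.camera_params("scene")
c=lambda a,f,x,y:((a[0]+.5)/f-.5+x,(a[1]+.5)/f-.5+y)
for n,a,b in [('g1 nl',(138,520),(388,455)),('g1 fl',(120,408),(297,382)),('g1 fr',(205,392),(357,332)),('g2 fl',(92,220),(163,268)),('g2 nl',(60,328),(190,357)),('g2 nr',(138,350),(272,322)),('b nl',(500,535),(704,270)),('b fl',(492,410),(623,203))]:
    print(n,*tri(pt,c(a,3,160,160),ps,c(b,2.9,180,190)))
```

```text
g1 nl [352.44 177.36 108.86] 1.041998531648825
g1 fl [433.34 192.65 107.04] 0.12258001922384032
g1 fr [446.51 134.16 100.23] 5.1323747221214475
g2 fl [570.95 216.34 107.52] 1.509016606611428
g2 nl [491.78 238.22 107.38] 1.8497577005689279
g2 nr [477.28 180.9  115.43] 5.043254575465327
b nl [343.38 -84.76 107.34] 1.0481525425908584
b fl [430.54 -82.21 102.22] 8.35444962760889
```

Request:
{"fn": "drive_tool", "kwargs": {"motion": [[[0.014, 0.04, 0], [0, 0, -0.055]], [[0.014, 0.04, 0], [0, 0, -0.055]], [[0.014, 0.04, 0], [0, 0, -0.055]], [[0.014, 0.04, 0], [0, 0, -0.055]], [[0.014, 0.04, 0], [0, 0, -0.055]], [[0.014, 0.04, 0], [0, 0, -0.055]], [[0.014, 0.04, 0], [0, 0, -0.055]], [[0.014, 0.04, 0], [0, 0, -0.055]], [[0.014, 0.04, 0], [0, 0, -0.055]], [[0.014, 0.04, 0], [0, 0, -0.055]]], "claw": 0.25}}

```text
time_s: 0.93
ee_pos: [334.5, -145.0, 213.9]
ee_rot: [-180.0, -0.0, -101.7]
force: [0.4, -0.3, -0.6]
gripper_width: 27.3
```

Request:
{"fn": "drive_tool", "kwargs": {"motion": [[[0.01, 0.03, 0], [0, 0, 0]], [[0.01, 0.03, 0], [0, 0, 0]], [[0.01, 0.03, 0], [0, 0, 0]], [[0.01, 0.03, 0], [0, 0, 0]], [[0.01, 0.03, 0], [0, 0, 0]], [[0.01, 0.03, 0], [0, 0, 0]], [[0.01, 0.03, 0], [0, 0, 0]], [[0, 0, 0], [0, 0, 0]], [[0, 0, 0], [0, 0, 0]], [[0, 0, 0], [0, 0, 0]]], "claw": 0.25}}

```text
time_s: 1.77
ee_pos: [404.1, 62.7, 213.6]
ee_rot: [179.9, -0.1, -101.4]
force: [-1.0, -0.5, -0.0]
gripper_width: 22.8
```

Run:
```python
from h import *
p=env.camera_params("wrist");f=env.grab_frame("wrist");cv2.imwrite("pics/w1.png",f[:,:,::-1]);print(p);print(env.state()['ee_pos'],env.state()['gripper_width'])
import pickle;pickle.dump(p,open('w1.pkl','wb'))
```

```text
{'fov_y': 63.48780864235515, 'cx': 323.21076257290594, 'cy': 244.08115937821802, 'pose': array([[ -0.2 ,  -0.95,  -0.24, 471.08],
       [ -0.98,   0.19,   0.05,  50.09],
       [  0.  ,   0.24,  -0.97, 383.43],
       [  0.  ,   0.  ,   0.  ,   1.  ]])}
[404.13  62.35 213.71] 22.942861850519023
```

View pics/w1.png

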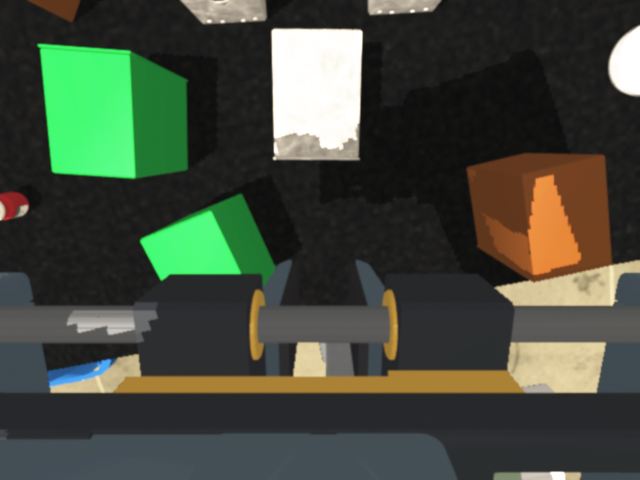

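Run:
```python
from h import *
import pickle;p=pickle.load(open('w1.pkl','rb'))
for a in [(272,30),(361,30),(359,160),(273,160)]: print(onz(p,a,111))
for a in [(205,22),(265,20),(372,13),(437,11)]: print('nb',onz(p,a,82),onz(p,a,0))
```

```text
[549.03  67.14 111.  ]
[537.83  11.61 111.  ]
[458.41  27.14 111.  ]
[470.11  85.01 111.  ]
nb [571.56 113.82  82.  ] [598.9  131.15   0.  ]
nb [564.48  72.31  82.  ] [589.88  78.35   0.  ]
nb [554.   -1.9  82. ] [576.56 -16.04   0.  ]
nb [546.28 -46.54  82.  ] [566.73 -72.83   0.  ]
```

Request:
{"fn": "drive_tool", "kwargs": {"motion": [[[0.001, 0.0005, -0.014], [0, 0, 0]], [[0.001, 0.0005, -0.014], [0, 0, 0]], [[0.001, 0.0005, -0.014], [0, 0, 0]], [[0.001, 0.0005, -0.014], [0, 0, 0]], [[0.001, 0.0005, -0.014], [0, 0, 0]], [[0.001, 0.0005, -0.014], [0, 0, 0]], [[0.001, 0.0005, -0.014], [0, 0, 0]], [[0.001, 0.0005, -0.014], [0, 0, 0]], [[0.004, -0.001, 0], [0, 0, 0]], [[0.004, -0.001, 0], [0, 0, 0]]]}}

```text
time_s: 2.65
ee_pos: [420.4, 64.0, 101.8]
ee_rot: [179.9, -0.0, -101.6]
force: [0.2, -0.6, 1.1]
gripper_width: 22.7
```

Request:
{"fn": "drive_tool", "kwargs": {"motion": [[[0.0025, -0.0005, 0], [0, 0, 0]], [[0.0025, -0.0005, 0], [0, 0, 0]], [[0.0025, -0.0005, 0], [0, 0, 0]], [[0.0025, -0.0005, 0], [0, 0, 0]], [[0.002, -0.0004, 0], [0, 0, 0]], [[0.002, -0.0004, 0], [0, 0, 0]], [[0.002, -0.0004, 0], [0, 0, 0]], [[0.002, -0.0004, 0], [0, 0, 0]], [[0.002, -0.0004, 0], [0, 0, 0]], [[0, 0, 0], [0, 0, 0]]]}}

```text
time_s: 3.48
ee_pos: [441.2, 61.1, 102.0]
ee_rot: [-180.0, 0.0, -101.5]
force: [-0.0, 0.3, 0.4]
gripper_width: 22.9
```

Request:
{"fn": "drive_tool", "kwargs": {"motion": [[[0.001, -0.0002, 0], [0, 0, 0]], [[0.001, -0.0002, 0], [0, 0, 0]], [[0.001, -0.0002, 0], [0, 0, 0]], [[0.001, -0.0002, 0], [0, 0, 0]], [[0.001, -0.0002, 0], [0, 0, 0]], [[0.001, -0.0002, 0], [0, 0, 0]], [[0.001, -0.0002, 0], [0, 0, 0]], [[0.001, -0.0002, 0], [0, 0, 0]], [[0, 0, 0], [0, 0, 0]], [[0, 0, 0], [0, 0, 0]]]}}

```text
time_s: 4.32
ee_pos: [448.1, 59.5, 101.9]
ee_rot: [179.9, -0.0, -101.5]
force: [-4.1, 0.6, 2.7]
gripper_width: 22.8
```

Request:
{"fn": "drive_tool", "kwargs": {"motion": [[[0.0026, -0.0005, 0.0021], [0, 0, 0]], [[0.0026, -0.0005, 0.0021], [0, 0, 0]], [[0.0027, -0.0006, 0.002], [0, 0, 0]], [[0.0028, -0.0006, 0.0019], [0, 0, 0]], [[0.0028, -0.0006, 0.0018], [0, 0, 0]], [[0.0029, -0.0006, 0.0017], [0, 0, 0]], [[0.0029, -0.0006, 0.0017], [0, 0, 0]], [[0.003, -0.0006, 0.0016], [0, 0, 0]], [[0.003, -0.0006, 0.0015], [0, 0, 0]], [[0.003, -0.0006, 0.0014], [0, 0, 0]]]}}

```text
time_s: 5.15
ee_pos: [477.5, 53.6, 119.9]
ee_rot: [-180.0, 0.0, -101.5]
force: [0.1, 0.2, -0.9]
gripper_width: 22.7
```

Run:
```python
from h import *
f=env.grab_frame("scene")[190:390,180:450];cv2.imwrite("pics/s2.png",cv2.resize(f,None,fx=2.9,fy=2.9)[:,:,::-1])
```

```text
(no output)
```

View pics/s2.png

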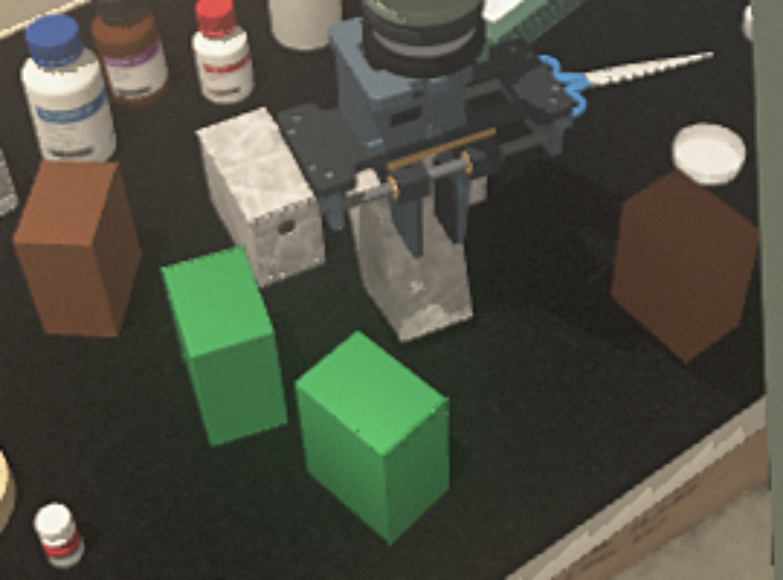

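Request:
{"fn": "drive_tool", "kwargs": {"motion": [[[0.0031, -0.0006, 0.0014], [0, 0, 0]], [[0.0032, -0.0006, 0.0013], [0, 0, 0]], [[0.0032, -0.0006, 0.0012], [0, 0, 0]], [[0.0032, -0.0006, 0.0011], [0, 0, 0]], [[0.0032, -0.0007, 0.001], [0, 0, 0]], [[0.0032, -0.0007, 0.0009], [0, 0, 0]], [[0.0033, -0.0007, 0.0008], [0, 0, 0]], [[0.0033, -0.0007, 0.0007], [0, 0, 0]], [[0.0033, -0.0007, 0.0006], [0, 0, 0]], [[0.0033, -0.0007, 0.0005], [0, 0, 0]]]}}

```text
time_s: 6.03
ee_pos: [509.8, 47.0, 129.4]
ee_rot: [-180.0, -0.0, -101.5]
force: [-0.1, -0.1, 0.6]
gripper_width: 22.9
```

Run:
```python
from h import *
f=env.grab_frame("scene")[190:390,180:450];cv2.imwrite("pics/s3.png",cv2.resize(f,None,fx=2.9,fy=2.9)[:,:,::-1])
```

```text
(no output)
```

View pics/s3.png

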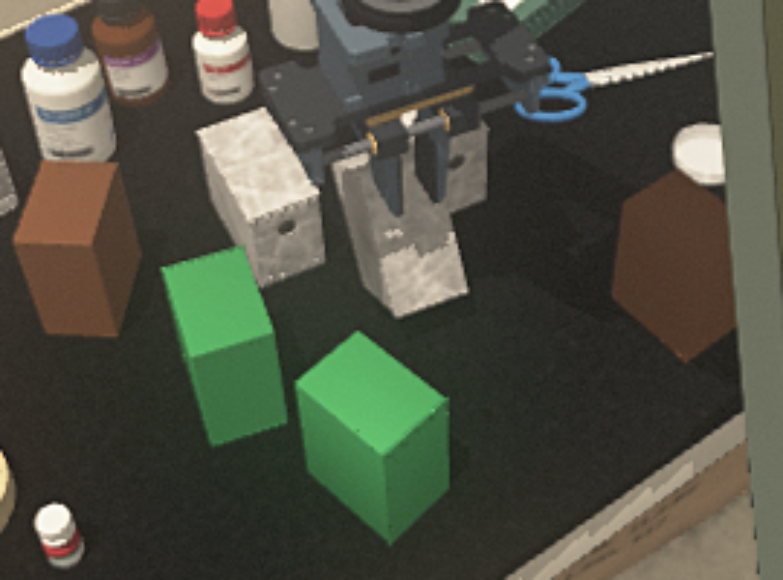

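Request:
{"fn": "drive_tool", "kwargs": {"motion": [[[0.0022, -0.0004, 0.0003], [0, 0, 0]], [[0.0022, -0.0004, 0.0003], [0, 0, 0]], [[0.0022, -0.0004, 0.0003], [0, 0, 0]], [[0.0022, -0.0004, 0.0002], [0, 0, 0]], [[0.0022, -0.0005, 0.0002], [0, 0, 0]], [[0.0022, -0.0005, 0.0002], [0, 0, 0]], [[0.0022, -0.0005, 0.0001], [0, 0, 0]], [[0.0022, -0.0005, 0], [0, 0, 0]], [[0.0022, -0.0005, 0], [0, 0, 0]], [[0.0022, -0.0005, 0], [0, 0, 0]]]}}

```text
time_s: 6.92
ee_pos: [531.5, 42.4, 130.9]
ee_rot: [-180.0, -0.0, -101.5]
force: [-0.0, 1.2, 0.6]
gripper_width: 22.6
```

Run:
```python
from h import *
f=env.grab_frame("scene")[190:390,180:450];cv2.imwrite("pics/s4.png",cv2.resize(f,None,fx=2.9,fy=2.9)[:,:,::-1])
```

```text
(no output)
```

View pics/s4.png

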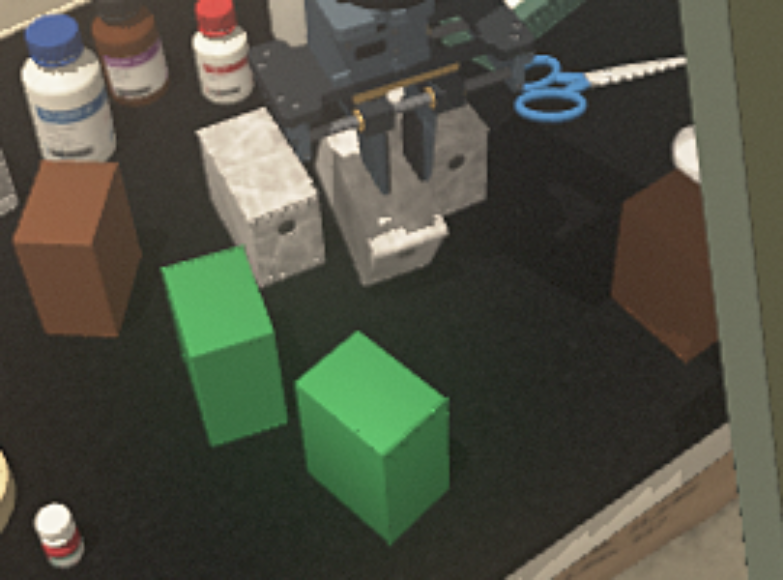

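Request:
{"fn": "drive_tool", "kwargs": {"motion": [[[0, 0, 0.002], [0, 0, 0]], [[0, 0, 0.004], [0, 0, 0]], [[0, 0, 0.004], [0, 0, 0]], [[0, 0, 0], [0, 0, 0]], [[-0.02, 0.004, 0.003], [0, 0, 0]], [[-0.025, 0.005, 0.003], [0, 0, 0]], [[-0.025, 0.005, 0.003], [0, 0, 0]], [[-0.025, 0.005, 0], [0, 0, 0]], [[-0.02, 0.004, 0], [0, 0, 0]], [[0, 0, 0], [0, 0, 0]]]}}

```text
time_s: 7.8
ee_pos: [412.1, 65.7, 149.8]
ee_rot: [179.8, -0.0, -101.4]
force: [-0.1, 0.6, -1.2]
gripper_width: 22.5
```

Run:
```python
from h import *
f=env.grab_frame("scene")[190:390,180:450];cv2.imwrite("pics/s5.png",cv2.resize(f,None,fx=2.9,fy=2.9)[:,:,::-1])
p=env.camera_params("wrist");f=env.grab_frame("wrist");cv2.imwrite("pics/w5.png",f[:,:,::-1])
import pickle;pickle.dump(p,open('w5.pkl','wb'))
```

```text
(no output)
```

View pics/s5.png

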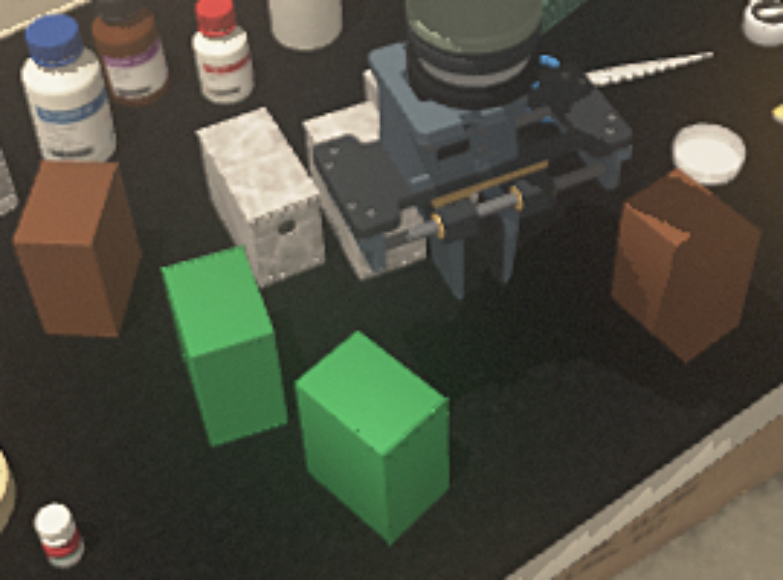

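View pics/w5.png

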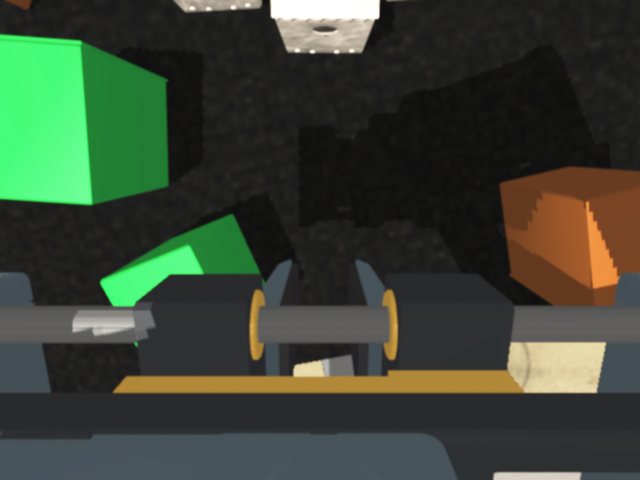

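Run:
```python
from h import *
import pickle;p=pickle.load(open('w5.pkl','rb'))
for a in [(286,53),(366,52),(188,11),(261,9)]: print(onz(p,a,0))
for a in [(271,19),(379,18)]: print(onz(p,a,82))
```

```text
[556.21  66.44   0.  ]
[544.91   6.86   0.  ]
[598.42 131.27   0.  ]
[589.03  77.98   0.  ]
[555.59  67.31  82.  ]
[544.28   8.64  82.  ]
```

Request:
{"fn": "drive_tool", "kwargs": {"motion": [[[0.0136, -0.0038, 0], [0, 0, 0.0104]], [[0.0136, -0.0038, 0], [0, 0, 0.0104]], [[0.0136, -0.0038, 0], [0, 0, 0.0104]], [[0.0136, -0.0038, 0], [0, 0, 0.0104]], [[0.0136, -0.0038, 0], [0, 0, 0.0104]], [[0, 0, -0.02], [0, 0, 0]], [[0, 0, -0.02], [0, 0, 0]], [[0, 0, -0.02], [0, 0, 0]], [[0, 0, -0.02], [0, 0, 0]], [[0, 0, -0.02], [0, 0, 0]]]}}

```text
time_s: 8.73
ee_pos: [487.1, 45.8, 48.6]
ee_rot: [-179.9, 0.0, -98.5]
force: [0.1, -0.2, 0.9]
gripper_width: 22.7
```

Request:
{"fn": "drive_tool", "kwargs": {"motion": [[[0.006, -0.0009, -0.001], [0, 0, 0]], [[0.006, -0.0009, -0.001], [0, 0, 0]], [[0.006, -0.0009, -0.001], [0, 0, 0]], [[0.005, -0.0007, 0], [0, 0, 0]], [[0.005, -0.0007, 0], [0, 0, 0]], [[0.005, -0.0007, 0], [0, 0, 0]], [[0.003, -0.0004, 0], [0, 0, 0]], [[0.003, -0.0004, 0], [0, 0, 0]], [[0.003, -0.0004, 0], [0, 0, 0]], [[0, 0, 0], [0, 0, 0]]]}}

```text
time_s: 9.57
ee_pos: [527.0, 40.5, 47.1]
ee_rot: [-180.0, 0.0, -98.5]
force: [-0.1, 0.3, -0.3]
gripper_width: 22.8
```

Request:
{"fn": "drive_tool", "kwargs": {"motion": [[[0.003, -0.0004, 0], [0, 0, 0]], [[0.003, -0.0005, 0], [0, 0, 0]], [[0.003, -0.0004, 0], [0, 0, 0]], [[0.003, -0.0005, 0], [0, 0, 0]], [[0.003, -0.0004, 0], [0, 0, 0]], [[0.003, -0.0005, 0], [0, 0, 0]], [[0.003, -0.0004, 0], [0, 0, 0]], [[0.002, -0.0003, 0], [0, 0, 0]], [[0.002, -0.0003, 0], [0, 0, 0]], [[0, 0, 0], [0, 0, 0]]]}}

```text
time_s: 10.4
ee_pos: [551.8, 36.8, 46.7]
ee_rot: [-180.0, -0.0, -98.5]
force: [-1.6, 0.1, -0.5]
gripper_width: 23.1
```

Run:
```python
from h import *
f=env.grab_frame("scene")[190:390,180:450];cv2.imwrite("pics/s6.png",cv2.resize(f,None,fx=2.9,fy=2.9)[:,:,::-1])
p=env.camera_params("wrist");f=env.grab_frame("wrist");cv2.imwrite("pics/w6.png",f[:,:,::-1])
import pickle;pickle.dump(p,open('w6.pkl','wb'))
```

```text
(no output)
```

View pics/s6.png

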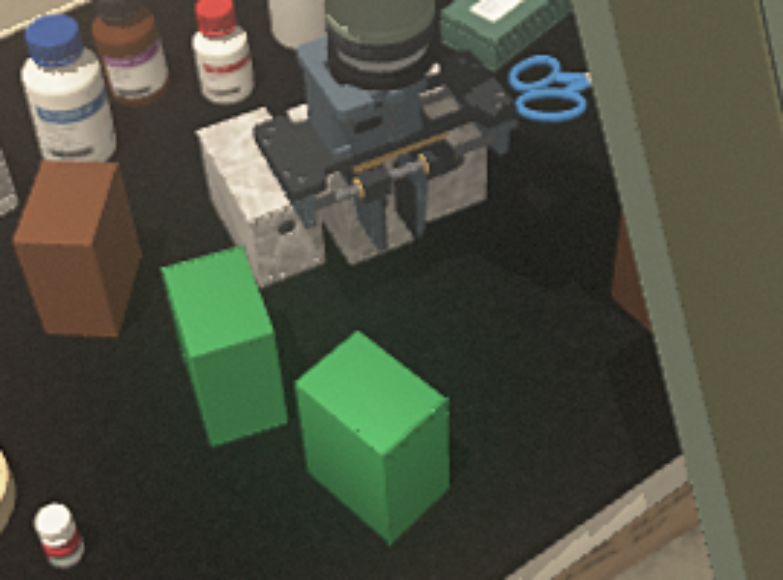

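View pics/w6.png

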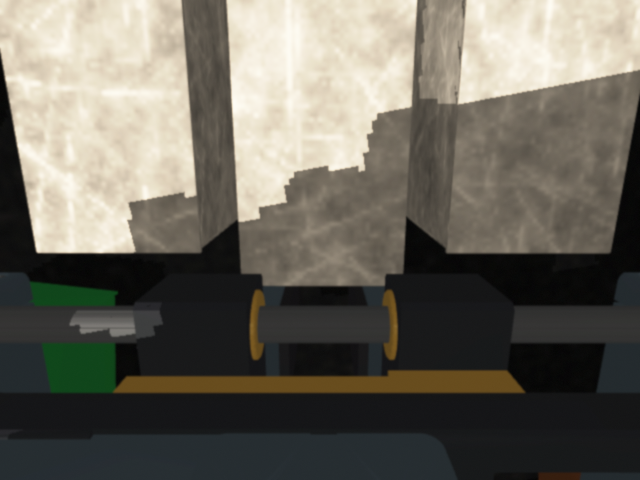

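Run:
```python
from h import *
import pickle;p=pickle.load(open('w6.pkl','rb'))
A=[onz(p,a,82)[:2] for a in [(38,253),(201,253),(240,286),(403,286),(448,253),(610,253)]]
print(np.array(A))
v=A[0]-A[5];v/=np.linalg.norm(v);u=np.array([v[1],-v[0]])
print(np.degrees(np.arctan2(u[1],u[0])),[(round((a-A[5])@u,1),round((a-A[5])@v,1)) for a in A],env.state()['ee_pos'])
```

```text
[[598.19 133.99]
 [589.54  76.09]
 [575.16  64.72]
 [566.32   5.54]
 [576.43 -11.7 ]
 [567.83 -69.31]]
-8.492419829162996 [(np.float64(-0.0), np.float64(205.6)), (np.float64(0.0), np.float64(147.0)), (np.float64(-12.5), np.float64(133.6)), (np.float64(-12.5), np.float64(73.8)), (np.float64(0.0), np.float64(58.3)), (np.float64(0.0), np.float64(0.0))] [551.81  36.78  46.71]
```

Request:
{"fn": "drive_tool", "kwargs": {"motion": [[[0.0015, -0.0002, 0], [0, 0, 0]], [[0.0015, -0.0002, 0], [0, 0, 0]], [[0.0015, -0.0002, 0], [0, 0, 0]], [[0.0015, -0.0002, 0], [0, 0, 0]], [[0.0015, -0.0002, 0], [0, 0, 0]], [[0.001, -0.0002, 0], [0, 0, 0]], [[0.001, -0.0001, 0], [0, 0, 0]], [[0.0005, -0.0001, 0], [0, 0, 0]], [[0, 0, 0], [0, 0, 0]], [[0, 0, 0], [0, 0, 0]]]}}

```text
time_s: 11.33
ee_pos: [561.5, 35.3, 46.9]
ee_rot: [-180.0, -0.0, -98.5]
force: [-1.4, 0.5, -1.1]
gripper_width: 23.0
```

Run:
```python
from h import *
p=env.camera_params("wrist");f=env.grab_frame("wrist");cv2.imwrite("pics/w7.png",f[:,:,::-1])
import pickle;pickle.dump(p,open('w7.pkl','wb'))
```

```text
(no output)
```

View pics/w7.png

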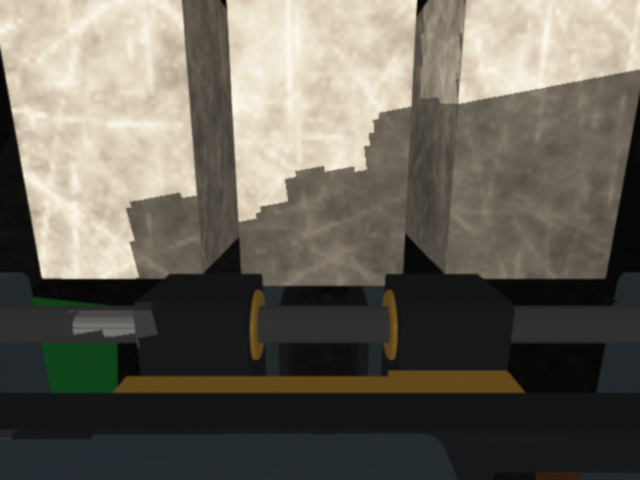

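```bash
cat > edge.py <<'E'
from h import *
import pickle,sys
n=sys.argv[1]
p=pickle.load(open(n+'.pkl','rb'));g=cv2.GaussianBlur(cv2.imread(f'pics/{n}.png',0),(3,3),0).astype(float)
def er(c,lo,hi):
    col=g[lo:hi,c-4:c+5].mean(1);d=col[:-1]-col[1:];i=d.argmax()
    a,b,e=d[i-1],d[i],d[i+1];return lo+i+.5+.5*(a-e)/(a-2*b+e)
o=[]
for c,lo,hi in [(60,240,290),(120,240,290),(255,270,296),(320,270,296),(385,270,296),(520,240,290),(590,240,290)]:
    r=er(c,lo,hi);x=onz(p,(c,r),82);o.append(x[:2]);print(c,round(r,2),x)
u=np.array([np.cos(np.radians(-8.49)),np.sin(np.radians(-8.49))])
print([round(float(x@u),2) for x in o])
E
python3 edge.py w7
```

```text
60 278.42 [597.42 127.87  82.  ]
120 278.57 [594.13 106.19  82.  ]
255 273.46 [588.76  57.    82.  ]
320 285.51 [580.66  34.25  82.  ]
385 273.61 [581.7   10.12  82.  ]
520 278.56 [572.51 -38.54  82.  ]
590 278.55 [568.73 -63.88  82.  ]
[572.0, 571.94, 573.89, 569.24, 573.83, 571.93, 571.93]
```

Request:
{"fn": "drive_tool", "kwargs": {"motion": [[[0.0007, -0.0001, 0], [0, 0, 0]], [[0.0007, -0.0001, 0], [0, 0, 0]], [[0.0007, -0.0001, 0], [0, 0, 0]], [[0.0005, -0.0001, 0], [0, 0, 0]], [[0, 0, 0], [0, 0, 0]], [[0, 0, 0], [0, 0, 0]], [[0, 0, 0], [0, 0, 0]], [[0, 0, 0], [0, 0, 0]], [[0, 0, 0], [0, 0, 0]], [[0, 0, 0], [0, 0, 0]]]}}

```text
time_s: 12.22
ee_pos: [564.0, 35.0, 46.9]
ee_rot: [-180.0, -0.0, -98.5]
force: [-1.9, -0.3, -0.4]
gripper_width: 22.7
```

```bash
python3 - <<'E'
from h import *
p=env.camera_params("wrist");f=env.grab_frame("wrist");cv2.imwrite("pics/w8.png",f[:,:,::-1])
import pickle;pickle.dump(p,open('w8.pkl','wb'))
E
python3 edge.py w8
```

```text
60 284.7 [597.6  128.26  82.  ]
120 284.71 [594.35 106.48  82.  ]
255 273.47 [591.28  56.63  82.  ]
320 285.51 [583.18  33.88  82.  ]
385 273.6 [584.22   9.74  82.  ]
520 285.17 [572.45 -38.86  82.  ]
590 285.15 [568.65 -64.32  82.  ]
[572.12, 572.11, 576.44, 571.79, 576.38, 571.91, 571.92]
```

View pics/w8.png

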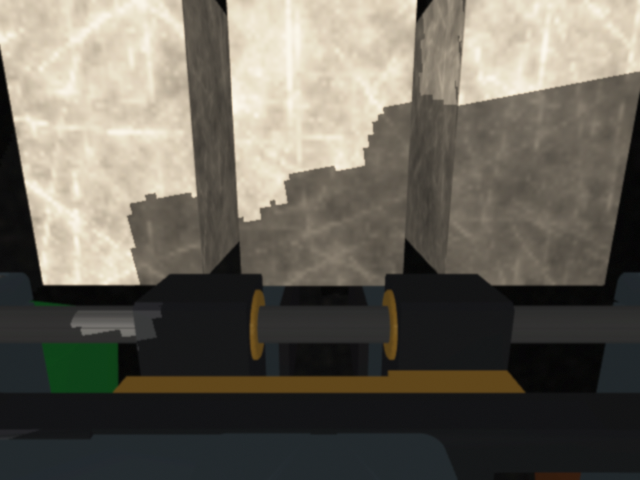

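Request:
{"fn": "drive_tool", "kwargs": {"motion": [[[-0.004, 0.0006, 0], [0, 0, 0]], [[-0.008, 0.0012, 0], [0, 0, 0]], [[-0.012, 0.0018, 0], [0, 0, 0]], [[-0.012, 0.0018, 0], [0, 0, 0]], [[-0.012, 0.0018, 0], [0, 0, 0]], [[-0.006, 0.001, 0.01], [0, 0, 0]], [[0, 0, 0.025], [0, 0, 0]], [[0, 0, 0.03], [0, 0, 0]], [[0, 0, 0.03], [0, 0, 0]], [[0, 0, 0.03], [0, 0, 0]]]}}

```text
time_s: 13.1
ee_pos: [509.9, 43.2, 174.3]
ee_rot: [-179.9, 0.0, -98.5]
force: [0.2, 0.3, 0.6]
gripper_width: 22.9
```

Request:
{"fn": "drive_tool", "kwargs": {"motion": [[[-0.01, -0.02, 0.02], [0, 0, 0]], [[-0.01, -0.035, 0.01], [0, 0, 0]], [[-0.01, -0.035, 0], [0, 0, 0]], [[-0.01, -0.035, 0], [0, 0, 0]], [[-0.01, -0.035, 0], [0, 0, 0]], [[-0.01, -0.035, 0], [0, 0, 0]], [[-0.01, -0.035, 0], [0, 0, 0]], [[-0.01, -0.035, 0], [0, 0, 0]], [[-0.01, -0.02, 0], [0, 0, 0]], [[0, 0, 0], [0, 0, 0]]]}}

```text
time_s: 13.93
ee_pos: [418.6, -245.3, 202.8]
ee_rot: [-179.9, -0.2, -98.7]
force: [0.2, 0.4, -0.1]
gripper_width: 22.5
```

Run:
```python
from h import *
for n in ["scene","top"]:
    cv2.imwrite(f"pics/{n}9.png",env.grab_frame(n)[:,:,::-1])
a=cv2.imread("pics/top9.png")[160:350,160:360];a=cv2.resize(a,None,fx=2,fy=2)
b=cv2.imread("pics/scene9.png")[190:380,180:380];b=cv2.resize(b,None,fx=2,fy=2)
cv2.imwrite("pics/c9.png",np.hstack([a,b]))
d=cv2.absdiff(cv2.imread("pics/scene9.png"),cv2.imread("pics/scene0.png"));cv2.imwrite("pics/d9.png",d)
```

```text
(no output)
```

View pics/c9.png

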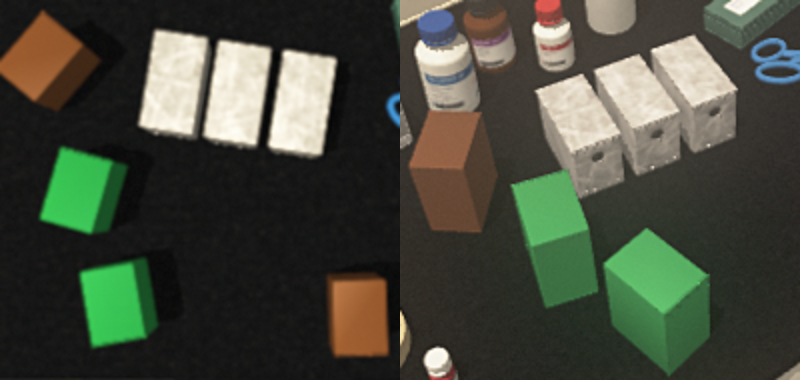

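View pics/d9.png

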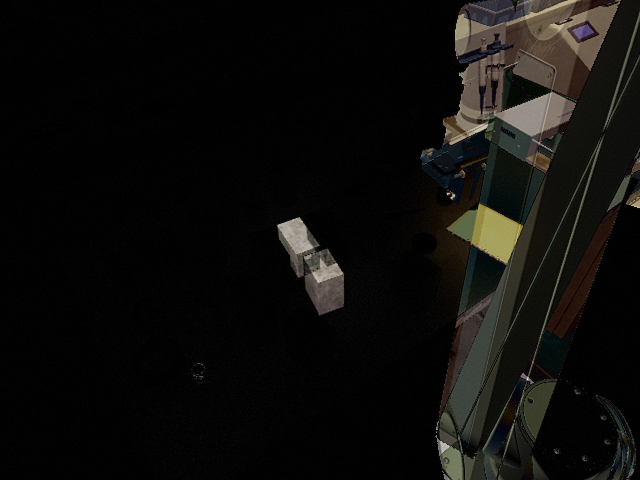

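Run:
```python
from workcell import env
print(env.state()['force'],env.job_done())
```

```text
the job is handed in; nothing more can be done
[0.54385374 0.22905243 0.29790507] None
```

The stray case is now in the gap on its base, lid up, with its front flush with its two neighbours. I tipped it with the fingertips along an arc about its foot edge until it toppled. I then pushed its front face about 33 mm along the row, which also took out its few degrees of skew. Nothing was gripped or lifted, and the job was handed in after about 14 s.

Last checks:
- **Flush:** the wrist camera, just before I drew back, put the stray front within about 0.3 mm of the neighbours' front line and parallel to it. I judged its fit after drawing back by eye only, from the scene and top views; all three fronts and holes line up.
- **Neighbours and other things:** comparing the scene picture before and after showed only the stray case moved. The exception is a very faint edge difference at the small vial, which the hand never went near. The right side of that view was partly hidden by the arm.
- **Forces:** the readings at the end of each move stayed below about 6 N, and the hand ended well clear with nothing pressing on it.
- **Disagreement:** a few hand-picked corners disagreed between the top and scene cameras by 5 to 8 mm, so I relied on the wrist-camera measurements for the final push.

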